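# Load the specimen carrier and pin its hold-down bar

## Robot

A 6-joint arm with a two-finger parallel gripper is mounted at the origin on the work surface. World frame = base frame: x ahead of the robot, y to its left, z up, the work surface at z = 0. Lengths are in m, angles in rad, forces in N, time in s.
With the tool pointing down it reaches from about 0.3 to 0.875 m from the base axis. Payload 4.2 kg.
Tool frame: the origin (TCP) lies where the fingers leave the gripper's body, on its centre line; the fingertips stand 73 mm ahead of it and the grasp point (between the pads) lies 54 mm ahead of it (bot.nose_length is the distance from the TCP to the fingertips, in m); z points along the fingers, y is the line along which they close (so a half turn about z gives the same grasp; the last joint's range is limited). The gripper opens to 85 mm and grips with 20 to 120 N. Pads are 22 mm wide; open, the fingers measure 114 mm over their backs; the gripper's body (76 mm by 85 mm) begins 54 mm behind the grasp point. The pads swing forward as they close: fully open they stand 13 mm farther back than shut.
Start: joints at [1.176, 0.32, 1.565, -0, 1.257, -0.02], TCP at [0.21, 0.535, 0.304] pointing down, gripper open.
Joint ranges: [-3.11, 3.11], [-0.84, 2.01], [0.21, 2.61], [-1.34, 4.49], [0.05, 2.63], [-2.56, 2.56]. Speed limits (rad/s): [2.57, 2.57, 3.14, 3.14, 3.14, 3.14].

## Interface

Orientations are given as a rotation vector (axis times angle).
In Python, from plant import bot gives the robot as it stands.
- The arm moves only by the shell command python3 -m jog 'ROWS' [FORCE]. ROWS is JSON, a list of rows, each a list of 5 numbers: the shift along the world's x, y, z in mm, then the turn about the world's z in rad, then the finger opening in mm, from 0 to 85.4. A call has 1 to 5 rows; each row is the pose to reach, as a shift and turn from the pose commanded when the call began; what a row does not reach only later rows make up. A row lasts 1/8 s, in which the tool goes at most 62.5 mm and 10.7 degrees, less where a joint would pass 70% of its speed; a pose out of reach is approached as far as the arm can. A call with a gripper value outside its range is refused whole. The fingers move at their own pace and stop on an object; FORCE is the grip in N (left out, the last holds). Time passes only in rows, so rows that repeat a pose let the fingers close. It gives the time, the measured TCP pose, the force, the opening and the grip force at its end, in the units of the state.
- bot.sense(): the state, without advancing time (a new reading comes with each control period).
- bot.camera(name): name is "scene" or "top" or "wrist"; returns a dict with "frame" (400x640x3 uint8, red, green, blue), "fx", "fy", "cx", "cy" (pixels), "k1" (the pictures are not rectified: a ray, as slopes to the right and down, at radius r is drawn at 1 + k1 r^2 times it, then the intrinsics apply), "world_from_camera" (4x4, takes a point from camera to world coordinates). Camera axes: x right, y up, looking along -z (the intrinsics and any distortion apply to the point x, -y, -z); pixel columns grow to the right and rows downward; lengths in m; the calibration is good to about 2 mm. A picture is of the moment at which its call begins. There is no depth.
- bot.hand_in(): hands the job in; it is judged then, once.
The state is a dict: "time_s": time; "joint_positions": joint angles; "joint_vel": joint speeds; "tau": joint torques, N m; "tcp_pos": TCP position; "tool_rot": TCP orientation; "force": force on the tool from outside, world axes, zero at the start; "wrist_torque": the same for the moment, N m; "opening": finger opening in m; "gripper_force": force on a finger pad.
Only numpy, scipy, OpenCV 4.12 (cv2) and the standard library are available. Lean on these libraries where they do the work, as an engineer would, in place of code of your own. Each camera call takes 0.05 s, during which the arm holds its last target. There are 200 camera calls.

## Task

Put every specimen pot on the bench upright into a well of the carrier, one pot per well (any wells). Then swing the hold-down bar in over the pots until its eye lines up with the hole in the lug, take the locking pin from its stand and push it through both holes until its collar sits on the bar, and let go. Leave the bottle, the blue box and the tube rack where they are.

Things in the scene. Friction and masses are not known exactly. Their poses are not given: they have to be found in the camera images.
- pot0: Specimen pot, may be absent. Squat white plastic jar with a yellow screw cap and a heavy grey base, 46 mm diameter all the way up, 48 mm tall, about 100 g; the cap is its top 14 mm. Origin: centre of the underside, z up the pot. All pots are alike; pots that are absent read None from the start.
- pot1: Another specimen pot, same as pot0, may be absent. Origin: centre of the underside.
- pot2: Another specimen pot, same as pot0, may be absent. Origin: centre of the underside.
- pot3: Another specimen pot, same as pot0, may be absent. Origin: centre of the underside.
- pot4: Another specimen pot, same as pot0, may be absent. Origin: centre of the underside.
- pot5: Another specimen pot, same as pot0, may be absent. Origin: centre of the underside.
- carrier: Grey carrier fixed to the bench, may be turned: base 315 x 160 x 6 mm; two rows (y = +42, -42 mm) of three wells (x = -64, 0, +64 mm), 60 mm square inside, walls 4 mm thick, tops 24 mm above the bench. Origin: on the bench, midway among the wells; x along its length. At x = +140 mm stands the bar's round pivot post, at x = -122 mm the steel lug block, 40 x 40 mm, 59 mm high, with an upright hole.
- well0 (a point): Centre of the floor of one well of the carrier, 6 mm above the bench. Wells 0 to 2 are one row, 3 to 5 the other; a seated pot's top stands 54 mm above the bench, 6 mm under the swung-in bar.
- well1 (a point): Centre of the floor of one well of the carrier, 6 mm above the bench.
- well2 (a point): Centre of the floor of one well of the carrier, 6 mm above the bench.
- well3 (a point): Centre of the floor of one well of the carrier, 6 mm above the bench.
- well4 (a point): Centre of the floor of one well of the carrier, 6 mm above the bench.
- well5 (a point): Centre of the floor of one well of the carrier, 6 mm above the bench.
- lug_hole (a point): Centre of the mouth of the hole in the top face of the lug block (59 mm above the bench). Hole 14.5 mm in diameter, upright, 53 mm deep.
- bar (a joint): Angle of the hold-down bar about its upright pivot, rad: 0 = along the carrier's middle with its eye exactly over the lug's hole, grows as it swings out (clockwise seen from above); travel -0.12 to 1.8, so there is no stop at 0. It stays where it is left; about 2 N at the handle moves it (0.25 N m friction).
- bar_eye (a point): Centre of the bar's eye, a 14.5 mm through hole near its free end, at the bar's top face (68 mm above the bench), 262 mm from the pivot axis. The flat aluminium bar is 8 mm thick, underside 60 mm above the bench, 52 mm wide over the pots, 36 mm at the eye and at the pivot; its end is 18 mm past the eye. Swung in, it covers the inner edges of both rows of pots, so pots must be loaded before.
- bar_handle (a point): Grip point on the bar's black upright round handle, 18 mm diameter, 45 mm tall, standing on the bar's top 150 mm from the pivot axis; this point is 30 mm above the bar's top face (98 mm above the bench).
- bar_pivot (a point): Pivot axis of the bar, at the bar's top face.
- pin: Locking pin, upright in its stand at the start, 98 mm long, 120 g. Steel shank 12 mm diameter, 58 mm long, its lowest 10 mm tapering to 6 mm; then a steel collar 28 mm diameter, 5 mm thick; then a black round knob 22 mm diameter, 35 mm tall. Origin: the tip of the shank; z runs from the tip to the knob.
- pin_collar (a point): Underside of the pin's collar on the pin's axis, 58 mm from the tip: when the pin is fully home this rests on the bar's top face, at the eye.
- stand_hole (a point): Centre of the mouth of the hole in the pin's grey stand (fixed; foot 70 x 70 x 8 mm, block 34 x 34 mm, top 70 mm above the bench; hole 14.5 mm diameter, 60 mm deep).
- reagent: Bystander: green reagent bottle with red cap, 66 mm diameter, 150 mm tall. Origin: underside.
- tip_box: Bystander: blue box with a clear lid, 89 x 129 x 72 mm. Origin: underside.
- tube_rack: Bystander: black rack of small tubes, 90 x 140 mm, 57 mm tall. Origin: underside.
Mind the look-alikes: they are no part of the job. What is shaped like the pot0 but purple or red is not meant.

How it is judged:
On the way, in this order (a step that is already met when the one before it is completed fails the run):
1. every pot stands in a well, one per well, while the bar is still swung out ((distance between pot0 and well0 below 0.013 m or distance between pot0 and well1 below 0.013 m or distance between pot0 and well2 below 0.013 m or distance between pot0 and well3 below 0.013 m or distance between pot0 and well4 below 0.013 m or distance between pot0 and well5 below 0.013 m) and angle between each of pot0, pot1, pot2, pot3, pot4, pot5's own z axis and vertical below 0.15 rad and (distance between pot1 and well0 below 0.013 m or distance between pot1 and well1 below 0.013 m or distance between pot1 and well2 below 0.013 m or distance between pot1 and well3 below 0.013 m or distance between pot1 and well4 below 0.013 m or distance between pot1 and well5 below 0.013 m) and (distance between pot2 and well0 below 0.013 m or distance between pot2 and well1 below 0.013 m or distance between pot2 and well2 below 0.013 m or distance between pot2 and well3 below 0.013 m or distance between pot2 and well4 below 0.013 m or distance between pot2 and well5 below 0.013 m) and (distance between pot3 and well0 below 0.013 m or distance between pot3 and well1 below 0.013 m or distance between pot3 and well2 below 0.013 m or distance between pot3 and well3 below 0.013 m or distance between pot3 and well4 below 0.013 m or distance between pot3 and well5 below 0.013 m) and (distance between pot4 and well0 below 0.013 m or distance between pot4 and well1 below 0.013 m or distance between pot4 and well2 below 0.013 m or distance between pot4 and well3 below 0.013 m or distance between pot4 and well4 below 0.013 m or distance between pot4 and well5 below 0.013 m) and (distance between pot5 and well0 below 0.013 m or distance between pot5 and well1 below 0.013 m or distance between pot5 and well2 below 0.013 m or distance between pot5 and well3 below 0.013 m or distance between pot5 and well4 below 0.013 m or distance between pot5 and well5 below 0.013 m) and value of joint bar above 0.6 rad), for 0.2 s.
2. the bar is swung in and its eye is over the lug's hole (within 3.5 mm) (horizontal distance between bar_eye and lug_hole below 0.0035 m), for 0.2 s.
At the end, for the whole second after the job is handed in: Each pot upright in its own well (origin within 13 mm of the floor centre, tilt < 0.15 rad); bar eye within 3.5 mm of the lug hole; pin through both holes, collar within 5 mm of the eye, tip within 5 mm of the hole axis, tilt < 0.08 rad; all released and at rest ((distance between pot0 and well0 below 0.013 m or distance between pot0 and well1 below 0.013 m or distance between pot0 and well2 below 0.013 m or distance between pot0 and well3 below 0.013 m or distance between pot0 and well4 below 0.013 m or distance between pot0 and well5 below 0.013 m) and angle between each of pot0, pot1, pot2, pot3, pot4, pot5's own z axis and vertical below 0.15 rad and (distance between pot1 and well0 below 0.013 m or distance between pot1 and well1 below 0.013 m or distance between pot1 and well2 below 0.013 m or distance between pot1 and well3 below 0.013 m or distance between pot1 and well4 below 0.013 m or distance between pot1 and well5 below 0.013 m) and (distance between pot2 and well0 below 0.013 m or distance between pot2 and well1 below 0.013 m or distance between pot2 and well2 below 0.013 m or distance between pot2 and well3 below 0.013 m or distance between pot2 and well4 below 0.013 m or distance between pot2 and well5 below 0.013 m) and (distance between pot3 and well0 below 0.013 m or distance between pot3 and well1 below 0.013 m or distance between pot3 and well2 below 0.013 m or distance between pot3 and well3 below 0.013 m or distance between pot3 and well4 below 0.013 m or distance between pot3 and well5 below 0.013 m) and (distance between pot4 and well0 below 0.013 m or distance between pot4 and well1 below 0.013 m or distance between pot4 and well2 below 0.013 m or distance between pot4 and well3 below 0.013 m or distance between pot4 and well4 below 0.013 m or distance between pot4 and well5 below 0.013 m) and (distance between pot5 and well0 below 0.013 m or distance between pot5 and well1 below 0.013 m or distance between pot5 and well2 below 0.013 m or distance between pot5 and well3 below 0.013 m or distance between pot5 and well4 below 0.013 m or distance between pot5 and well5 below 0.013 m) and horizontal distance between bar_eye and lug_hole below 0.0035 m and distance between pin_collar and bar_eye below 0.005 m and horizontal distance between pin and lug_hole below 0.005 m and angle between pin's own z axis and vertical below 0.08 rad and linear speed of each of pin, pot0, pot1, pot2, pot3, pot4, pot5 below 0.02 m/s); the robot touches nothing.
It fails at once if a bystander (bottle, blue box, tube rack) is moved more than 30 mm (distance of any of reagent, tip_box, tube_rack from where it was at the start of the episode above 0.03 m).
Of pot0, pot1, pot2, pot3, pot4, pot5 only 4 to 6 are there at a start; the rules pass over those that are not, and their reading is None.
At some moment in a run one of pot0, pot1, pot2, pot3, pot4, pot5 may be knocked a few centimetres aside while the robot is not near it.
It also fails if it takes over 210 s, if anything falls off the work surface, if the arm or the gripper's body presses on something with over 40 N, if the wrist force passes 120 N, or if a joint passes its speed limit or range.

## Working session

There is one attempt and no reset: what is moved stays moved. The work goes in short steps, Python scripts to look and compute and a shell command to move; the robot and the scene stay as the last step left them, time stands still between calls to the robot, and variables do not carry over. Pictures are saved under pics/ and viewed, at most 14 in all, crops included, and the job is handed in when it is done.

```bash
ls; mkdir -p pics; cat > h.py <<'E'
import numpy as np, cv2
from plant import bot
def shot(n,f=None):
    c=bot.camera(n)
    if f: cv2.imwrite('pics/'+f,cv2.cvtColor(c['frame'],cv2.COLOR_RGB2BGR))
    return c
def pt(c,u,v,z):
    K=np.array([[c['fx'],0,c['cx']],[0,c['fy'],c['cy']],[0,0,1.]])
    # k1: distorted = r(1+k1 r^2)
    p=cv2.undistortPoints(np.array([[[u,v]]],float),K,np.array([c['k1'],0,0,0.]))[0,0]
    M=np.array(c['world_from_camera']); d=M[:3,:3]@[p[0],-p[1],-1]; o=M[:3,3]
    return o+d*(z-o[2])/d[2]
def px(c,P):
    M=np.linalg.inv(c['world_from_camera']); q=M[:3,:3]@np.array(P,float)+M[:3,3]
    s=np.array([q[0],-q[1]])/-q[2]; s=s*(1+c['k1']*(s@s))
    return s*[c['fx'],c['fy']]+[c['cx'],c['cy']]
def blobs(c,lo,hi,amin=60):
    h=cv2.cvtColor(c['frame'],cv2.COLOR_RGB2HSV); m=cv2.inRange(h,np.array(lo),np.array(hi))
    n,l,s,ce=cv2.connectedComponentsWithStats(m)
    return [(ce[i].round(1),s[i]) for i in range(1,n) if s[i][4]>=amin]
E
python3 - <<'E'
from h import *
for n in('scene','top','wrist'):
    c=shot(n,n+'0.png'); print(n,c['fx'],c['cx'],c['cy'],c['k1'],np.array(c['world_from_camera']).round(3).tolist())
    for b in blobs(c,(20,120,100),(35,255,255)): print(b[0],b[1][2:],pt(c,*b[0],.048).round(3))
print(bot.sense())
E
```

```text
pics
scene 449.37451469662307 314.0916814136567 196.89590092883995 0.04168099882898665 [[-0.817, -0.434, 0.379, 1.061], [0.576, -0.634, 0.516, 0.669], [0.016, 0.64, 0.768, 1.131], [0.0, 0.0, 0.0, 1.0]]
[386.6 248.9] [ 16  15 192] [0.466 0.217 0.048]
[350.7 261. ] [ 16  16 201] [0.576 0.19  0.048]
[330.6 275.7] [ 17  17 216] [0.65  0.196 0.048]
[425.5 277.2] [ 16  17 216] [0.439 0.347 0.048]
top 496.4780945560946 327.46580600906975 206.46223450646184 -0.14944952993185706 [[-0.029, 0.994, -0.106, 0.433], [-0.999, -0.031, -0.018, -0.062], [-0.022, 0.105, 0.994, 1.437], [0.0, 0.0, 0.0, 1.0]]
[247.  184.4] [ 15  16 191] [0.651 0.191 0.048]
[249.4 210.3] [ 16  16 196] [0.577 0.185 0.048]
[240.5 249.3] [ 16  16 200] [0.467 0.212 0.048]
[195.7 259.9] [ 16  15 192] [0.44  0.341 0.048]
wrist 345.5734316001132 320.23252313990434 194.68397309869522 -0.00263427991695658 [[0.365, -0.883, -0.295, 0.135], [0.931, 0.346, 0.118, 0.564], [-0.002, -0.317, 0.948, 0.373], [0.0, 0.0, 0.0, 1.0]]
[239.5 382.4] [ 33  19 371] [0.424 0.344 0.048]
{'time_s': 0.15, 'joint_positions': array([ 1.17598795e+00,  3.20167490e-01,  1.56536434e+00, -1.01532625e-05,
        1.25739621e+00, -1.99751144e-02]), 'joint_vel': array([-0.00079699, -0.00246229, -0.0025774 ,  0.00058074, -0.00063188,
        0.00097663]), 'tau': array([-5.59124544e-05, -4.15846574e+01, -2.34343278e+01, -2.02685769e-04,
        6.01828375e-03,  1.78773401e-06]), 'tcp_pos': array([0.21041207, 0.53485701, 0.30327582]), 'tool_rot': array([-5.85291466e-01, -3.08631914e+00,  2.05561024e-03]), 'force': array([-0.2088157 , -0.44495126, -0.69531377]), 'wrist_torque': array([-0.02260141,  0.01199735,  0.01660892]), 'gripper_force': 0.0, 'opening': 0.08549546275174429}
```

```bash
python3 -c "
import cv2
a=cv2.imread('pics/top0.png');cv2.imwrite('pics/top0z.png',cv2.resize(a[60:360,120:520],None,fx=2,fy=2,interpolation=cv2.INTER_CUBIC))"
```

```text
(no output)
```

View pics/top0z.png

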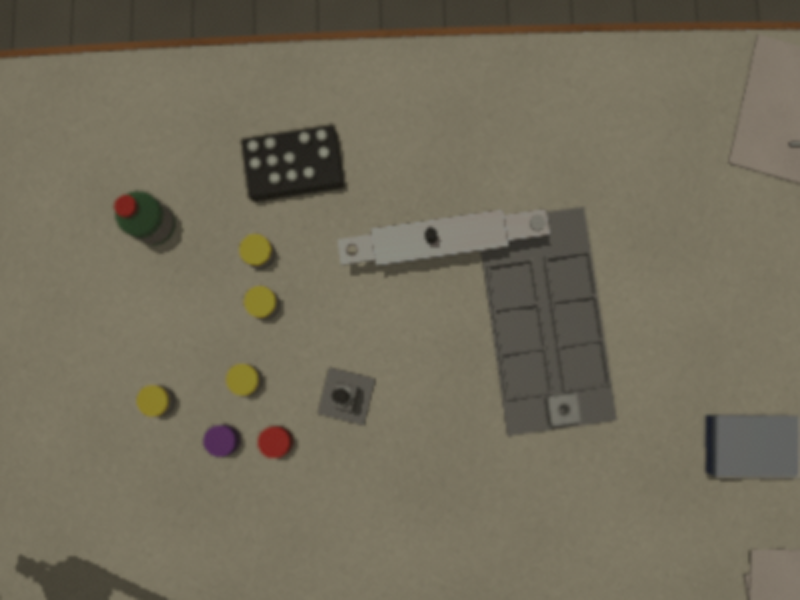

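View pics/scene0.png

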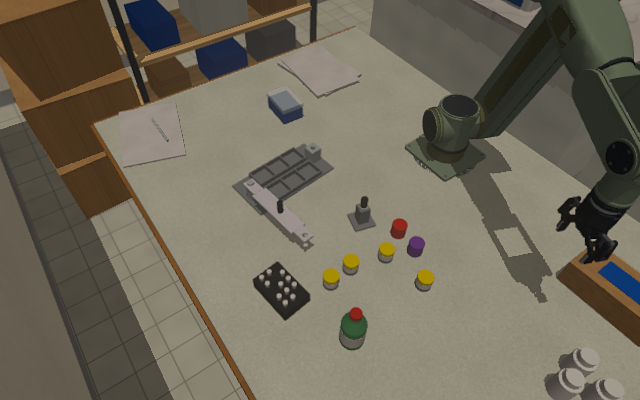

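Top picture (full-res pixels): the four yellow-capped pots are at (247,184), (249,210), (240,249) and (196,260). The look-alikes are purple at (230,280), red at (257,281), and the white jars off to the scene's lower right at (580,360). The red bottle cap is at (183,163). I choose the four yellow caps. The bar is swung out with its eye at (296,184), the pivot is at (388,172), the lug hole at (402,264) and the pin at (291,258).

```bash
python3 - <<'E'
from h import *
c=shot('top')
z=lambda u,v,h: pt(c,u/2+120,v/2+60,h)
lug=z(564,409,.059);piv=z(537,224,.072);eye=z(351,249,.068);hb=z(432,237,.105);pin=z(342,397,.11);st=z(347,396,.0)
for n,p in dict(lug=lug,piv=piv,eye=eye,handle=hb,pin=pin,foot=st,red=z(275,442,.048),pur=z(221,441,.048)).items(): print(n,p.round(3))
d=piv-lug; print('carrier yaw',np.degrees(np.arctan2(d[1],d[0])),np.linalg.norm(d[:2]), 'bar', np.degrees(np.arctan2(*(eye-piv)[1::-1])),np.linalg.norm((eye-piv)[:2]))
for q in [(507,435),(616,418),(585,208)]: print(z(*q,.006).round(3))
s=cv2.imread('pics/scene0.png')[190:310,300:460]; t=cv2.imread('pics/top0.png')[160:300,170:330]
cv2.imwrite('pics/crop.png',np.hstack([cv2.resize(s,(460,345)),cv2.resize(t,(340,345))]))
E
```

```text
lug [ 0.412 -0.238  0.059]
piv [ 0.67  -0.21   0.072]
eye [0.643 0.051 0.068]
handle [ 0.651 -0.063  0.105]
pin [0.438 0.064 0.11 ]
foot [0.44  0.067 0.   ]
red [0.378 0.165 0.048]
pur [0.381 0.242 0.048]
carrier yaw 6.248879775182152 0.2590784674532538 bar 95.78210726255757 0.2617689887792145
[ 0.377 -0.162  0.006]
[ 0.396 -0.319  0.006]
[ 0.703 -0.289  0.006]
```

View pics/crop.png

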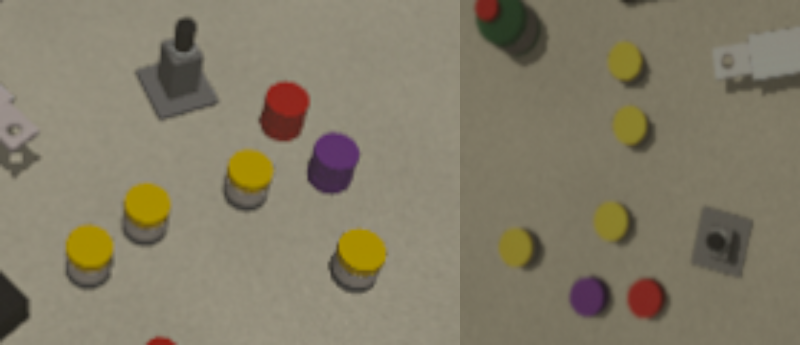

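The close crop confirms four yellow-cap, white-body pots; the red and purple ones are solid-coloured decoys. I'll move above the nearest pot.

```bash
python3 -m jog '[[60,-50,0,0.16,85],[120,-100,0,0.32,85],[180,-150,-30,0.48,85],[229,-191,-60,0.48,85],[229,-191,-60,0.48,85]]' 40; python3 -m jog '[[0,0,0,0,85],[0,0,0,0,85],[0,0,0,0,85]]'
python3 - <<'E'
from h import *
from scipy.spatial.transform import Rotation as R
c=shot('wrist','w1.png')
for b in blobs(c,(20,120,100),(35,255,255)): print(b[0],b[1][2:],pt(c,*b[0],.048).round(3))
s=bot.sense(); print(s['tcp_pos'],s['joint_positions'].round(2)); print(R.from_rotvec(s['tool_rot']).as_matrix().round(3))
E
```

```text
time_s: 0.82
tcp_pos: [0.4408, 0.3426, 0.2433]
tool_rot: [-0.165, 3.137, 0.0]
force: [0.6, 1.3, -0.0]
opening: 0.0849
gripper_force: 0.0
time_s: 1.2
tcp_pos: [0.4388, 0.3451, 0.2445]
tool_rot: [-0.168, 3.136, 0.001]
force: [-0.1, 0.7, -0.1]
opening: 0.0852
gripper_force: 0.0
[317.9 180.7] [  55   56 2380] [0.435 0.342 0.048]
[158.  196.2] [  59   55 2391] [0.462 0.214 0.048]
[131.4 303.5] [  50   48 1601] [0.569 0.185 0.048]
[0.43876553 0.34513806 0.24456712] [ 0.65  0.34  1.7   0.    1.11 -1.03]
[[-0.994 -0.107  0.001]
 [-0.107  0.994  0.001]
 [-0.001  0.001 -1.   ]]
```

View pics/w1.png

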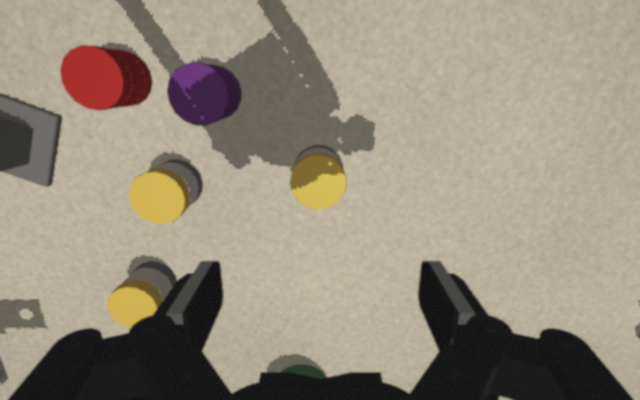

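Wrist view: the target cap is at (318,181), centred between the fingers. The red decoy at (92,76) and the purple one at (203,93) are clear of it. I'll grasp here.

```bash
python3 -m jog '[[-1,-3,-50,0,85],[-1,-3,-100,0,85],[-1,-3,-140,0,85],[-1,-3,-152,0,85],[-1,-3,-152,0,85]]' 40 | head -2; python3 -m jog '[[0,0,0,0,42],[0,0,0,0,42],[0,0,0,0,42],[0,0,0,0,42],[0,0,0,0,42]]' 40; python3 -m jog '[[0,0,30,0,42],[0,0,70,0,42],[0,0,110,0,42],[0,0,110,0,42]]'
```

```text
time_s: 1.88
tcp_pos: [0.4384, 0.3418, 0.0922]
time_s: 2.5
tcp_pos: [0.4391, 0.3417, 0.0936]
tool_rot: [-0.165, 3.135, 0.003]
force: [-0.8, 0.6, 5.6]
opening: 0.0446
gripper_force: 40.2
time_s: 3.0
tcp_pos: [0.4399, 0.342, 0.2058]
tool_rot: [-0.165, 3.13, 0.007]
force: [1.1, -0.3, -2.1]
opening: 0.0446
gripper_force: 41.2
```

```bash
python3 -m jog '[[0,-20,50,0,42],[5,-80,50,0,42],[10,-140,50,0,42],[15,-200,50,0,42],[20,-260,50,0,42]]' |head -2; python3 -m jog '[[0,-60,0,0,42],[3,-120,0,0,42],[6,-180,0,0,42],[10,-240,0,0,42],[13,-300,0,0,42]]'|head -2;python3 -m jog '[[0,-55,0,0,42],[0,-55,0,0,42],[0,-55,0,0,42],[0,-55,0,0,42]]' 
python3 - <<'E'
from h import *
c=shot('wrist','w2.png'); np.savez('w2.npz',**{k:np.array(v) for k,v in c.items()})
C=np.array([.532,-.225,0]);a=np.radians(6);ex=np.array([np.cos(a),np.sin(a),0]);ey=np.array([-ex[1],ex[0],0])
f=cv2.imread('pics/w2.png')
for y in(.042,-.042):
  for x in(-.064,0,.064):
    for dx,dy in[(-1,-1),(-1,1),(1,1),(1,-1)]:
      p=C+ex*(x+.03*dx)+ey*(y+.03*dy);p[2]=.024
      cv2.circle(f,tuple(px(c,p).astype(int)),2,(0,0,255),-1)
p=C-.122*ex;p[2]=.059;cv2.circle(f,tuple(px(c,p).astype(int)),2,(0,255,255),-1)
cv2.imwrite('pics/w2m.png',f)
E
```

```text
time_s: 3.62
tcp_pos: [0.4578, 0.0792, 0.2511]
time_s: 4.25
tcp_pos: [0.4708, -0.2207, 0.251]
time_s: 4.75
tcp_pos: [0.4713, -0.2725, 0.2516]
tool_rot: [0.167, -3.136, -0.002]
force: [-1.1, -0.3, -0.5]
opening: 0.0444
gripper_force: 41.6
```

View pics/w2m.png

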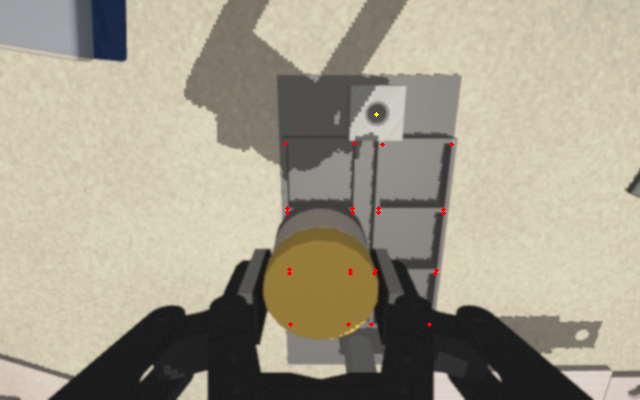

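Wrist picture: the predicted well corners (red) fall within about 5 px of the real ones, and the lug hole is at (376,112). The held cap is at (320,283). I'll check the wrist camera's bias using the held cap.

```bash
python3 - <<'E'
from h import *
d=np.load('w2.npz');c={k:d[k] for k in d.files};c={k:(v if v.ndim else float(v)) for k,v in c.items()}
h=cv2.cvtColor(c['frame'],cv2.COLOR_RGB2HSV); m=cv2.inRange(h,np.array((18,120,60)),np.array((35,255,255)))
k=max(cv2.findContours(m,0,1)[0],key=cv2.contourArea);print(cv2.boundingRect(k),cv2.fitEllipse(cv2.convexHull(k)))
(u,v),r=cv2.minEnclosingCircle(k)
for z in(.205,.2075,.21): print(u,v,r,pt(c,u,v,z).round(4))
print('lug',pt(c,376,112,.059).round(4),'corner',pt(c,287,138,.024).round(4))
g=cv2.cvtColor(c['frame'],6);cv2.imwrite('pics/lug.png',cv2.resize(g[60:280,260:480],None,fx=2.7,fy=2.7,interpolation=cv2.INTER_CUBIC))
print(c['world_from_camera'].round(4))
E
```

```text
(262, 228, 117, 111) ((320.33062744140625, 283.74395751953125), (111.10108947753906, 116.9444351196289), 93.940673828125)
320.271240234375 286.0152282714844 58.93790054321289 [ 0.4663 -0.2742  0.205 ]
320.271240234375 286.0152282714844 58.93790054321289 [ 0.4647 -0.2744  0.2075]
320.271240234375 286.0152282714844 58.93790054321289 [ 0.463  -0.2746  0.21  ]
lug [ 0.4087 -0.2388  0.059 ] corner [ 0.4409 -0.3056  0.024 ]
[[-1.075e-01 -9.432e-01 -3.144e-01  3.904e-01]
 [ 9.942e-01 -1.018e-01 -3.460e-02 -2.825e-01]
 [ 6.000e-04 -3.163e-01  9.487e-01  3.215e-01]
 [ 0.000e+00  0.000e+00  0.000e+00  1.000e+00]]
```

View pics/lug.png

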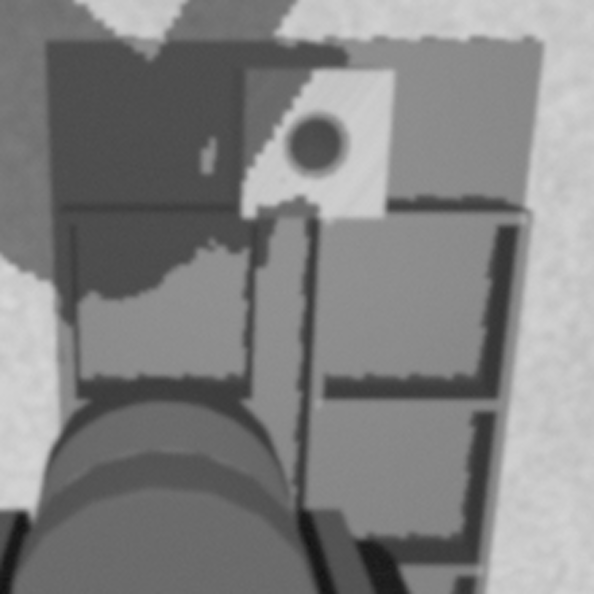

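The bias is about +4 mm in x for the wrist camera. The corrected lug hole of (0.412,-0.238) agrees with the top view. I'll place the pot.

```bash
python3 -m jog '[[2,0,-50,0,42],[2,0,-100,0,42],[2,0,-130,0,42],[2,0,-145,0,42],[2,0,-152,0,42]]'; python3 -m jog '[[0,0,0,0,42],[0,0,0,0,62],[0,0,0,0,62],[0,0,0,0,62]]'; python3 -m jog '[[0,0,30,0,62],[0,0,80,0,62],[0,0,130,0,85],[-10,40,155,0,85],[-10,70,155,0,85]]'|head -2
python3 - <<'E'
from h import *
c=shot('top')
for b in blobs(c,(20,120,100),(35,255,255)): print(b[0],b[1][2:],pt(c,*b[0],.048).round(3))
c=shot('wrist','w3.png')
E
```

```text
time_s: 5.42
tcp_pos: [0.4739, -0.2735, 0.0999]
tool_rot: [-0.167, 3.137, -0.0]
force: [0.0, -0.3, -1.7]
opening: 0.0452
gripper_force: 41.7
time_s: 5.92
tcp_pos: [0.4737, -0.2741, 0.1004]
tool_rot: [-0.165, 3.136, -0.001]
force: [0.6, -0.1, 0.3]
opening: 0.062
gripper_force: 0.0
time_s: 6.55
tcp_pos: [0.4637, -0.2034, 0.2576]
[247.  184.3] [ 16  16 192] [0.652 0.191 0.048]
[249.4 210.3] [ 16  16 198] [0.577 0.185 0.048]
[240.6 249.3] [ 16  16 201] [0.467 0.212 0.048]
```

View pics/w3.png

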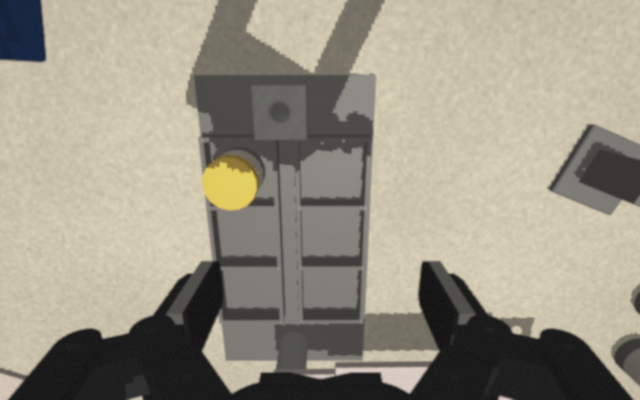

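The first pot is seated in its well at (230,182). Next is the pot at (0.467,0.212).

```bash
python3 -m jog '[[0,60,0,0,85],[0,120,0,0,85],[0,180,0,0,85],[0,240,0,0,85],[0,300,0,0,85]]' |head -2; python3 -m jog '[[3,60,0,0,85],[3,116,-50,0,85],[3,116,-100,0,85],[3,116,-150,0,85],[3,116,-155,0,85]]'|head -2; python3 -m jog '[[0,0,-10,0,85],[0,0,-10,0,85]]'
python3 - <<'E'
from h import *
s=bot.sense(); print(s['tcp_pos'].round(4))
E
```

```text
time_s: 7.28
tcp_pos: [0.4638, 0.0974, 0.2549]
time_s: 7.9
tcp_pos: [0.4649, 0.2111, 0.0968]
time_s: 8.15
tcp_pos: [0.4674, 0.212, 0.091]
tool_rot: [-0.164, 3.135, 0.001]
force: [-0.0, -0.1, 0.3]
opening: 0.0848
gripper_force: 0.0
[0.4674 0.212  0.091 ]
```

```bash
python3 -m jog '[[0,0,0,0,42],[0,0,0,0,42],[0,0,0,0,42],[0,0,0,0,42],[0,0,0,0,42]]' 40|tail -2;python3 -m jog '[[0,0,40,0,42],[0,0,100,0,42],[0,0,160,0,42],[0,-50,160,0,42],[0,-112,160,0,42]]' |head -2; python3 -m jog '[[-1,-60,0,0,42],[-2,-120,0,0,42],[-3,-180,0,0,42],[-3,-240,0,0,42],[-3,-290,0,0,42]]'|head -2; python3 -m jog '[[0,0,0,0,42],[0,0,0,0,42],[0,0,-50,0,42],[0,0,-100,0,42],[0,0,-130,0,42]]'
```

```text
opening: 0.0446
gripper_force: 40.1
time_s: 9.4
tcp_pos: [0.4666, 0.0996, 0.2511]
time_s: 10.02
tcp_pos: [0.4629, -0.192, 0.2502]
time_s: 10.65
tcp_pos: [0.4626, -0.1878, 0.118]
tool_rot: [0.169, -3.134, -0.003]
force: [0.9, -0.1, -1.3]
opening: 0.0447
gripper_force: 41.7
```

```bash
python3 -m jog '[[0,-1,-15,0,42],[0,-1,-22,0,42],[0,-1,-22,0,62],[0,-1,-22,0,62],[0,-1,-22,0,62]]'; python3 -m jog '[[0,0,30,0,62],[0,0,80,0,62],[0,0,130,0,85],[10,40,155,0,85],[20,100,155,0,85]]'|head -2;python3 -m jog '[[15,60,0,0,85],[35,120,0,0,85],[55,180,0,0,85],[75,240,0,0,85],[93,277,0,0,85]]'|head -2
python3 - <<'E'
from h import *
c=shot('top')
for b in blobs(c,(20,120,100),(35,255,255)): print(b[0],b[1][2:],pt(c,*b[0],.048).round(3),pt(c,*b[0],.054).round(3))
c=shot('wrist')
for b in blobs(c,(20,120,100),(35,255,255)): print(b[0],b[1][2:],pt(c,*b[0],.048).round(3))
print(bot.sense()['tcp_pos'].round(4))
E
```

```text
time_s: 11.28
tcp_pos: [0.464, -0.1911, 0.0989]
tool_rot: [-0.165, 3.135, -0.001]
force: [-0.2, 0.4, 0.4]
opening: 0.0621
gripper_force: 0.0
time_s: 11.9
tcp_pos: [0.485, -0.0911, 0.2562]
time_s: 12.52
tcp_pos: [0.5768, 0.1888, 0.2535]
[247.5 184.1] [ 16  15 186] [0.652 0.189 0.048] [0.651 0.188 0.054]
[250.8 209.1] [11 10 76] [0.58  0.181 0.048] [0.58  0.18  0.054]
[413.9 241.5] [ 17  16 222] [ 0.475 -0.275  0.048] [ 0.475 -0.275  0.054]
[381.1 248.2] [ 17  17 223] [ 0.459 -0.183  0.048] [ 0.459 -0.182  0.054]
[311.8 172.3] [  53   55 2275] [0.572 0.185 0.048]
[310.1 252.2] [  49   49 1921] [0.645 0.191 0.048]
[0.5778 0.1899 0.253 ]
```

```bash
python3 -m jog '[[-1,-4,-50,0,85],[-1,-4,-100,0,85],[-1,-4,-150,0,85],[-1,-4,-162,0,85],[-1,-4,-162,0,85]]' |head -2;python3 -m jog '[[0,0,0,0,42],[0,0,0,0,42],[0,0,0,0,42],[0,0,0,0,42],[0,0,0,0,42]]' 40|tail -2;python3 -m jog '[[0,0,40,0,42],[0,0,100,0,42],[0,0,160,0,42],[-10,-50,160,0,42],[-20,-112,160,0,42]]' |head -2; python3 -m jog '[[-10,-60,0,0,42],[-20,-120,0,0,42],[-28,-180,0,0,42],[-28,-240,0,0,42],[-28,-260,0,0,42]]'|head -2;
python3 - <<'E'
from h import *
c=shot('wrist','w4.png')
c=shot('top')
for b in blobs(c,(20,120,100),(35,255,255)): print(b[0],b[1][2:],pt(c,*b[0],.054).round(3))
print(bot.sense()['tcp_pos'].round(4))
E
```

```text
time_s: 13.25
tcp_pos: [0.5758, 0.1817, 0.0915]
opening: 0.0444
gripper_force: 40.1
time_s: 14.5
tcp_pos: [0.5555, 0.0701, 0.2526]
time_s: 15.12
tcp_pos: [0.5271, -0.1926, 0.2516]
[247.  184.3] [ 16  16 192] [0.651 0.19  0.054]
[377.1 246.9] [ 9 15 85] [ 0.463 -0.171  0.054]
[ 0.5274 -0.1913  0.2513]
```

View pics/w4.png

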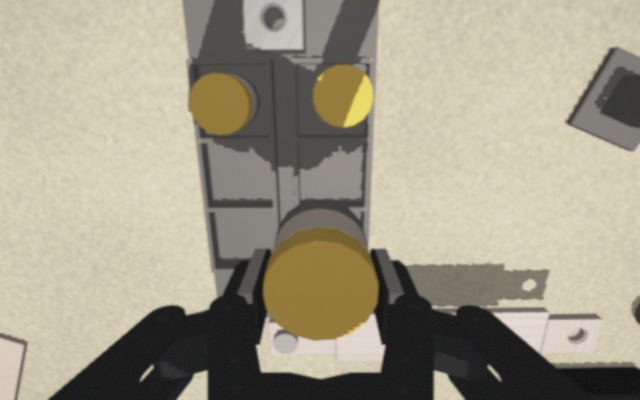

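The picture shows the left pot at (221,104) and the right one at (343,96), nearer the outer wall. I'll compute both centres relative to their wells with the bias corrected.

```bash
python3 - <<'E'
from h import *
C=np.array([.532,-.225,0]);a=np.radians(6);ex=np.array([np.cos(a),np.sin(a),0]);ey=np.array([-ex[1],ex[0],0])
c=shot('wrist')
h=cv2.cvtColor(c['frame'],cv2.COLOR_RGB2HSV); m=cv2.inRange(h,np.array((15,110,60)),np.array((35,255,255)))
for k in cv2.findContours(m,0,1)[0]:
    if cv2.contourArea(k)<500: continue
    e=cv2.fitEllipse(cv2.convexHull(k)); p=pt(c,*e[0],.054)+[.004,.001,0]
    print(np.round(e[0],1),np.round(e[1],1),p.round(4),'carrier mm',((p-C)@ex*1e3).round(1),((p-C)@ey*1e3).round(1))
p=pt(c,273,16,.059)+[.004,.001,0];print('lug',p.round(4))
E
```

```text
[320.1 284. ] [111.9 117.8] [ 0.623  -0.1823  0.054 ] carrier mm 94.9 33.0
[219.4 102.9] [59.8 64.5] [ 0.475  -0.2734  0.054 ] carrier mm -61.7 -42.2
[342.4  95.1] [60.7 63.7] [ 0.46   -0.1825  0.054 ] carrier mm -67.2 49.8
lug [ 0.4131 -0.2363  0.059 ]
```

```bash
python3 -m jog '[[0,8,-20,0,42],[0,8,-80,0,42],[0,8,-130,0,42],[0,8,-145,0,42],[0,8,-152,0,42]]'; python3 -m jog '[[0,0,0,0,42],[0,0,0,0,62],[0,0,0,0,62],[0,0,0,0,62]]'; python3 -m jog '[[0,0,50,0,62],[0,0,100,0,62],[-63,-7,100,0,70],[-63,-7,100,0,70],[-63,-7,100,0,70]]'|head -2
python3 - <<'E'
from h import *
C=np.array([.532,-.225,0]);a=np.radians(6);ex=np.array([np.cos(a),np.sin(a),0]);ey=np.array([-ex[1],ex[0],0])
c=shot('wrist');d=shot('top')
for c,o in((c,[.004,.001,0]),(d,[0,0,0])):
  h=cv2.cvtColor(c['frame'],cv2.COLOR_RGB2HSV); m=cv2.inRange(h,np.array((15,110,60)),np.array((35,255,255)))
  for k in cv2.findContours(m,0,1)[0]:
    if cv2.contourArea(k)<60: continue
    e=cv2.fitEllipse(cv2.convexHull(k)); p=pt(c,*e[0],.054)+o
    print(np.round(e[0],1),np.round(e[1],1),p.round(4),'carrier mm',((p-C)@ex*1e3).round(1),((p-C)@ey*1e3).round(1))
print(bot.sense()['tcp_pos'].round(4))
E
```

```text
time_s: 15.9
tcp_pos: [0.5283, -0.1808, 0.0992]
tool_rot: [-0.167, 3.136, -0.0]
force: [1.4, -0.2, -1.7]
opening: 0.0445
gripper_force: 41.4
time_s: 16.4
tcp_pos: [0.5278, -0.1818, 0.0996]
tool_rot: [-0.165, 3.136, -0.001]
force: [0.1, 0.7, 0.8]
opening: 0.0618
gripper_force: 0.0
time_s: 17.02
tcp_pos: [0.4647, -0.1888, 0.1993]
[320.5 283.8] [61.6 63.4] [ 0.5266 -0.1828  0.054 ] carrier mm -0.9 42.5
[193.4 202.3] [67.7 71.4] [ 0.4736 -0.273   0.054 ] carrier mm -63.1 -41.7
[331.2 194.9] [67.9 69.3] [ 0.4588 -0.183   0.054 ] carrier mm -68.4 49.5
[ 87.9 389. ] [47.4 81.5] [0.0697 0.6735 0.054 ] carrier mm -365.8 941.9
[247.3 184.4] [15.8 16.3] [0.6504 0.189  0.054 ] carrier mm 161.0 399.4
[616.2 125. ] [ 47.8 128. ] [ 0.7994 -0.9105  0.054 ] carrier mm 194.2 -709.7
[ 0.4656 -0.1889  0.1991]
```

Pot 3 is centred. I'll recentre the off-centre pot (the knock probably moved it) by closing the gripper on it in its well.

```bash
python3 -m jog '[[-5,0,-40,0,70],[-5,0,-80,0,70],[-5,0,-99,0,70],[-5,0,-99,0,70]]'; python3 -m jog '[[0,0,0,0,42],[0,0,0,0,42],[0,0,0,0,42],[0,0,0,0,42],[0,0,0,0,42]]' 40; python3 -m jog '[[0,0,3,0,42],[5,0,3,0,42],[5,0,0,0,42],[5,0,0,0,62],[5,0,0,0,62]]'; python3 -m jog '[[0,0,0,0,62],[0,0,50,0,62],[0,0,110,0,70],[30,60,155,0,85],[60,120,155,0,85]]'|head -2
python3 - <<'E'
from h import *
C=np.array([.532,-.225,0]);a=np.radians(6);ex=np.array([np.cos(a),np.sin(a),0]);ey=np.array([-ex[1],ex[0],0])
c=shot('top')
for b in blobs(c,(15,110,60),(35,255,255)):
    p=pt(c,*b[0],.054);print(b[0],b[1][2:],p.round(4),'carrier mm',((p-C)@ex*1e3).round(1),((p-C)@ey*1e3).round(1))
print(bot.sense()['tcp_pos'].round(4))
E
```

```text
time_s: 17.62
tcp_pos: [0.4597, -0.1883, 0.0983]
tool_rot: [0.166, -3.134, -0.003]
force: [0.2, -0.4, -0.1]
opening: 0.0697
gripper_force: 0.0
time_s: 18.25
tcp_pos: [0.4605, -0.1889, 0.101]
tool_rot: [-0.165, 3.134, -0.002]
force: [0.8, 1.6, 5.7]
opening: 0.0447
gripper_force: 41.3
time_s: 18.88
tcp_pos: [0.4645, -0.1886, 0.0997]
tool_rot: [0.165, -3.137, -0.0]
force: [-0.3, -0.2, 0.1]
opening: 0.0619
gripper_force: 0.0
time_s: 19.5
tcp_pos: [0.5169, -0.0866, 0.2556]
[611.1 125.4] [  45  122 1310] [ 0.7981 -0.8932  0.054 ] carrier mm 194.8 -692.3
[247.3 184.5] [ 16  16 208] [0.6502 0.189  0.054 ] carrier mm 160.8 399.4
[384.5 223.9] [ 8 16 93] [ 0.5266 -0.1944  0.054 ] carrier mm -2.2 31.0
[413.9 241.8] [ 17  17 233] [ 0.474  -0.2745  0.054 ] carrier mm -62.9 -43.2
[385.1 246.3] [ 14  17 186] [ 0.4641 -0.1936  0.054 ] carrier mm -64.2 38.3
[ 88.2 385.5] [  77   25 1257] [0.0801 0.6722 0.054 ] carrier mm -355.6 939.5
[ 0.5198 -0.08    0.2553]
```

```bash
python3 -m jog '[[30,55,0,0,85],[60,110,0,0,85],[90,165,0,0,85],[120,220,0,0,85],[126,259,0,0,85]]' |head -2;python3 -m jog '[[0,0,0,0,85],[0,0,0,0,85]]' |head -2;python3 - <<'E'
from h import *
c=shot('wrist')
for b in blobs(c,(20,120,100),(35,255,255)): print(b[0],b[1][2:],pt(c,*b[0],.048).round(3)+[.004,.001,0])
print(bot.sense()['tcp_pos'].round(4))
E
```

```text
time_s: 20.18
tcp_pos: [0.6426, 0.1746, 0.2512]
time_s: 20.42
tcp_pos: [0.6411, 0.1718, 0.2518]
[343.4 192.1] [  53   53 2216] [0.651 0.191 0.048]
[0.6412 0.1712 0.2521]
```

```bash
python3 -m jog '[[10,19,-50,0,85],[10,19,-100,0,85],[10,19,-150,0,85],[10,19,-161,0,85],[10,19,-161,0,85]]' |head -2;python3 -m jog '[[0,0,0,0,42],[0,0,0,0,42],[0,0,0,0,42],[0,0,0,0,42],[0,0,0,0,42]]' 40|tail -2;python3 -m jog '[[0,0,40,0,42],[0,0,100,0,42],[-10,-5,160,0,42],[-25,-60,160,0,42],[-40,-115,160,0,42]]' |head -2; python3 -m jog '[[-15,-58,0,0,42],[-30,-116,0,0,42],[-45,-174,0,0,42],[-60,-232,0,0,42],[-70,-290,0,0,42]]'|head -2;python3 -m jog '[[0,-30,0,0,42],[0,-50,0,0,42],[0,-50,0,0,42]]';
```

```text
time_s: 21.1
tcp_pos: [0.6519, 0.1905, 0.092]
opening: 0.045
gripper_force: 40.3
time_s: 22.35
tcp_pos: [0.6111, 0.0756, 0.2531]
time_s: 22.98
tcp_pos: [0.5406, -0.2153, 0.2521]
time_s: 23.35
tcp_pos: [0.5415, -0.2643, 0.2515]
tool_rot: [-0.163, 3.137, 0.0]
force: [0.5, -0.5, -1.2]
opening: 0.0447
gripper_force: 41.4
```

Target is well (0,-42) at (0.536,-0.267): shift -5, -3.

```bash
python3 -m jog '[[-5,-3,-20,0,42],[-5,-3,-80,0,42],[-5,-3,-130,0,42],[-5,-3,-145,0,42],[-5,-3,-152,0,42]]'; python3 -m jog '[[0,0,0,0,42],[0,0,0,0,62],[0,0,0,0,62],[0,0,0,0,62]]'; python3 -m jog '[[0,0,50,0,62],[0,0,100,0,62],[0,0,150,0,85],[-40,20,155,0,85],[-90,50,155,0,85]]'|head -2
python3 -m jog '[[0,40,0,0,85],[0,100,0,0,85],[0,150,0,0,85],[0,150,0,0,85]]'|head -2
python3 - <<'E'
from h import *
C=np.array([.532,-.225,0]);a=np.radians(6);ex=np.array([np.cos(a),np.sin(a),0]);ey=np.array([-ex[1],ex[0],0])
c=shot('top','t5.png')
for b in blobs(c,(15,110,60),(35,255,255)):
    p=pt(c,*b[0],.054);print(b[0],b[1][2:],p.round(4),'carrier mm',((p-C)@ex*1e3).round(1),((p-C)@ey*1e3).round(1))
print(bot.sense()['tcp_pos'].round(4))
a=cv2.imread('pics/t5.png');cv2.imwrite('pics/t5z.png',cv2.resize(a[140:300,260:460],None,fx=4,fy=3.75,interpolation=cv2.INTER_CUBIC))
E
```

```text
time_s: 23.98
tcp_pos: [0.5373, -0.266, 0.0997]
tool_rot: [-0.167, 3.136, -0.0]
force: [0.5, 0.3, 2.7]
opening: 0.0446
gripper_force: 41.6
time_s: 24.48
tcp_pos: [0.5367, -0.2669, 0.1001]
tool_rot: [-0.165, 3.136, -0.001]
force: [0.7, -0.7, -0.4]
opening: 0.0616
gripper_force: 0.0
time_s: 25.1
tcp_pos: [0.4463, -0.2168, 0.2555]
time_s: 25.6
tcp_pos: [0.4461, -0.0642, 0.2548]
[610.7 124.5] [  45  122 1279] [ 0.8009 -0.8922  0.054 ] carrier mm 197.6 -691.6
[410.4 219.7] [ 17  18 234] [ 0.536  -0.2674  0.054 ] carrier mm -0.4 -42.6
[380.1 223.2] [ 17  17 234] [ 0.5289 -0.1821  0.054 ] carrier mm 1.4 42.9
[413.9 241.8] [ 17  17 233] [ 0.474  -0.2745  0.054 ] carrier mm -62.9 -43.2
[383.6 246.2] [ 18  17 235] [ 0.4645 -0.1894  0.054 ] carrier mm -63.4 42.4
[ 88.  385.5] [  77   25 1240] [0.0801 0.6728 0.054 ] carrier mm -355.6 940.1
[ 0.4464 -0.0657  0.2548]
```

View pics/t5z.png

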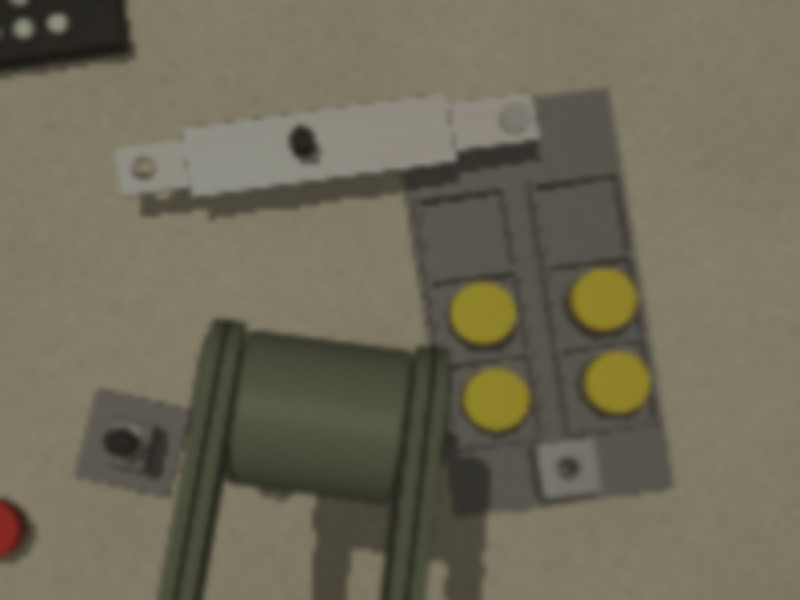

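All four pots sit within 1.5 mm of their well centres, and the bar is still swung out (handle at zoom (302,142), eye at (144,167)). Next I move over the handle, turned so the jaws close along the bar's swing direction.

```bash
python3 -m jog '[[30,0,0,-0.17,85],[60,0,0,-0.34,85],[90,0,0,-0.51,85],[120,0,0,-0.68,85],[150,0,0,-0.85,85]]' 25|head -2; python3 -m jog '[[20,0,0,-0.17,60],[40,0,0,-0.34,60],[60,5,0,-0.51,60],[60,5,0,-0.68,60],[60,5,0,-0.72,60]]'|head -2; python3 -m jog '[[0,0,0,0,60],[0,0,0,0,60]]'|head -3
python3 - <<'E'
from h import *
from scipy.spatial.transform import Rotation as R
c=shot('wrist','w6.png'); s=bot.sense(); print(s['tcp_pos'].round(4),s['joint_positions'].round(2),R.from_rotvec(s['tool_rot']).as_matrix().round(3).tolist())
for b in blobs(c,(0,0,0),(180,255,60),200): print(b[0],b[1])
E
```

```text
time_s: 26.28
tcp_pos: [0.5976, -0.0686, 0.2543]
time_s: 26.9
tcp_pos: [0.6569, -0.0637, 0.2539]
time_s: 27.15
tcp_pos: [0.6565, -0.0628, 0.2543]
tool_rot: [2.101, 2.335, -0.0]
[ 0.6565 -0.0625  0.2544] [-0.11  0.48  1.43 -0.    1.23 -0.22] [[-0.105, 0.994, 0.0], [0.994, 0.105, -0.0], [-0.0, 0.0, -1.0]]
[65.3  4.3] [ 35   0  50  13 398]
[500.6  16.4] [ 438    0  137   34 4083]
[315.3 197.2] [303 177  25  40 811]
[120.3 242. ] [ 76 238  91   8 584]
[247.1 244.4] [207 238  72  40 542]
[317.3 353.7] [   38   250   566   150 33957]
```

View pics/w6.png

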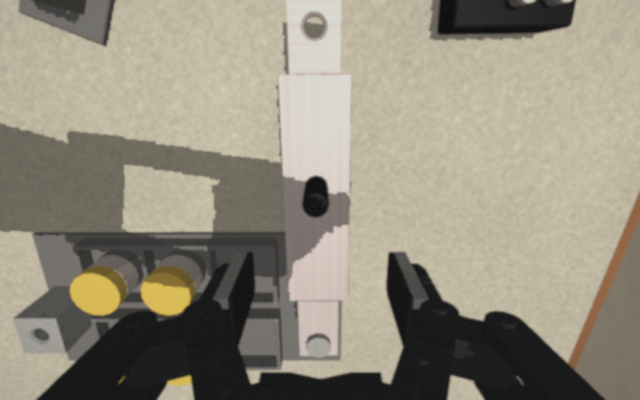

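Wrist picture: the bar is vertical in view with the handle at (315,197), its base up at about (315,188) and its top at about (316,205). The eye is at (314,26) and the pivot at (318,346). I'll compute the bar geometry.

```bash
python3 - <<'E'
from h import *
c=shot('wrist')
o=np.array([.001,-.004,0]) # bias turned by -90deg: (+4 fwd of ex)-> -ey*4
P=lambda u,v,z:(pt(c,u,v,z)+o).round(4)
print('base',P(315,189,.068),'top',P(316,205.5,.113),'eye',P(314,26,.068),'piv',P(318,346,.072))
print('lug',P(40,336,.059))
C=np.array([.532,-.225,0]);a=np.radians(6);ex=np.array([np.cos(a),np.sin(a),0]);pv=C+.14*ex;print(pv)
for t in np.arange(96,187,9): print(t,(pv+.15*np.array([np.cos(np.radians(t)),np.sin(np.radians(t)),0])-pv-.15*np.array([np.cos(np.radians(96)),np.sin(np.radians(96)),0]))[:2].round(4)*1e3)
E
```

```text
base [ 0.6536 -0.0678  0.068 ] top [ 0.6546 -0.0647  0.113 ] eye [0.6413 0.0465 0.068 ] piv [ 0.6713 -0.214   0.072 ]
lug [ 0.4115 -0.2422  0.059 ]
[ 0.67123307 -0.21036602  0.        ]
96 [-0.  0.]
105 [-23.1  -4.3]
114 [-45.3 -12.1]
123 [-66.  -23.4]
132 [-84.7 -37.7]
141 [-100.9  -54.8]
150 [-114.2  -74.2]
159 [-124.4  -95.4]
168 [-131. -118.]
177 [-134.1 -141.3]
186 [-133.5 -164.9]
```

```bash
python3 -m jog '[[-2,1,-40,0,60],[-2,1,-80,0,60],[-2,1,-102,0,60],[-2,1,-102,0,60]]' 25|head -4; python3 -m jog '[[0,0,0,0,12],[0,0,0,0,12],[0,0,0,0,12],[0,0,0,0,12],[0,0,0,0,12]]' 25
```

```text
time_s: 27.75
tcp_pos: [0.6535, -0.0607, 0.1506]
tool_rot: [-2.098, -2.334, 0.004]
force: [-0.2, 0.3, -0.2]
time_s: 28.38
tcp_pos: [0.6549, -0.0608, 0.1539]
tool_rot: [2.099, 2.335, 0.002]
force: [-1.8, -0.6, 6.2]
opening: 0.017
gripper_force: 24.9
```

```bash
python3 -m jog '[[-23,-4,0,0.157,12],[-45,-12,0,0.314,12],[-66,-23,0,0.471,12],[-85,-38,0,0.628,12],[-101,-55,0,0.785,12]]'; python3 -m jog '[[-13,-19,0,0.157,12],[-23,-41,0,0.314,12],[-30,-63,0,0.471,12],[-33,-87,0,0.628,12],[-33,-87,0,0.628,12]]'
python3 - <<'E'
from h import *
s=bot.sense();print(s['tcp_pos'],s['joint_positions'].round(2))
c=shot('top','t7.png')
a=cv2.imread('pics/t7.png');cv2.imwrite('pics/t7z.png',cv2.resize(a[140:300,300:460],None,fx=3.75,fy=3.75,interpolation=cv2.INTER_CUBIC))
E
```

```text
time_s: 29.0
tcp_pos: [0.5539, -0.1156, 0.1539]
tool_rot: [1.039, 2.961, 0.003]
force: [3.1, 0.7, 5.8]
opening: 0.0172
gripper_force: 25.5
time_s: 29.62
tcp_pos: [0.5213, -0.2044, 0.1539]
tool_rot: [0.084, 3.137, -0.003]
force: [0.2, -0.9, 6.7]
opening: 0.017
gripper_force: 25.7
[ 0.52127917 -0.20435934  0.15388602] [-0.39  0.43  1.81 -0.    0.9  -1.91]
```

View pics/t7z.png

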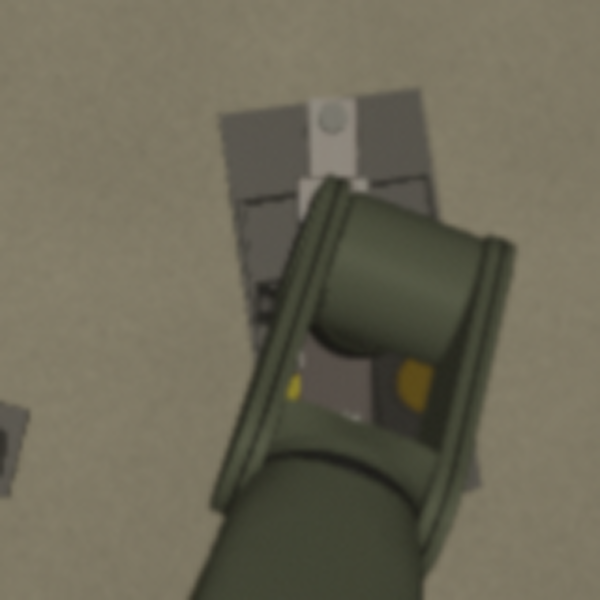

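Top view: the bar is nearly in, about 8° short. I'll continue most of the way and look with the wrist camera.

```bash
python3 -m jog '[[0,-8,0,0.055,12],[0,-15,0,0.1,12],[0,-15,0,0.1,12]]'|head -4
python3 - <<'E'
from h import *
s=bot.sense();print(s['tcp_pos'],s['joint_positions'].round(2))
c=shot('wrist','w8.png')
a=cv2.imread('pics/w8.png');cv2.imwrite('pics/w8z.png',a)
E
```

```text
time_s: 30.05
tcp_pos: [0.5215, -0.2183, 0.1539]
tool_rot: [-0.073, 3.137, -0.003]
force: [0.2, -1.3, 6.6]
[ 0.52153948 -0.21833936  0.15390418] [-0.42  0.44  1.8  -0.    0.9  -2.03]
```

View pics/w8z.png

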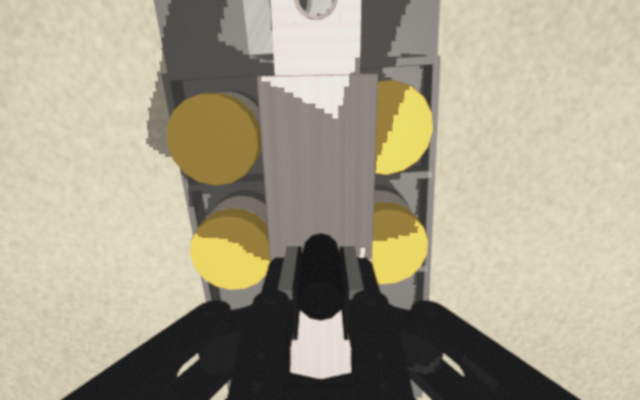

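The eye is at (315,5) and the lug is still offset left at about x=243–270, so roughly 8 mm remain at the handle. I'll finish, release, and look at the eye from above.

```bash
python3 -m jog '[[0,-4,0,0.025,12],[0,-8,0,0.053,12],[0,-8,0,0.053,12],[0,-8,0,0.053,12]]'|head -4;python3 -m jog '[[0,0,0,0,40],[0,0,0,0,40],[0,0,0,0,40]]'|head -2; python3 -m jog '[[0,0,50,0,60],[-40,-5,100,0,60],[-100,-10,100,0,60],[-110,-12,100,0,60],[-110,-12,100,0,60]]'
python3 - <<'E'
from h import *
c=shot('wrist','w9.png'); np.savez('w9.npz',**{k:np.array(v) for k,v in c.items()})
p=px(c,[.412,-.238,.068]);print(p)
u,v=int(p[0]),int(p[1]);a=cv2.imread('pics/w9.png')
y0,x0=max(0,v-80),max(0,u-90);print(x0,y0)
cv2.imwrite('pics/w9z.png',cv2.resize(a[y0:y0+140,x0:x0+180],None,fx=4,fy=4,interpolation=cv2.INTER_CUBIC))
E
```

```text
time_s: 30.6
tcp_pos: [0.5222, -0.2259, 0.1539]
tool_rot: [-0.156, 3.133, -0.003]
force: [1.7, -0.5, 6.0]
time_s: 30.98
tcp_pos: [0.5202, -0.2255, 0.1521]
time_s: 31.6
tcp_pos: [0.4103, -0.2379, 0.2525]
tool_rot: [-0.157, 3.137, -0.0]
force: [-0.1, -0.1, -0.6]
opening: 0.0604
gripper_force: 0.0
[321.50636472 192.327743  ]
231 112
```

View pics/w9z.png

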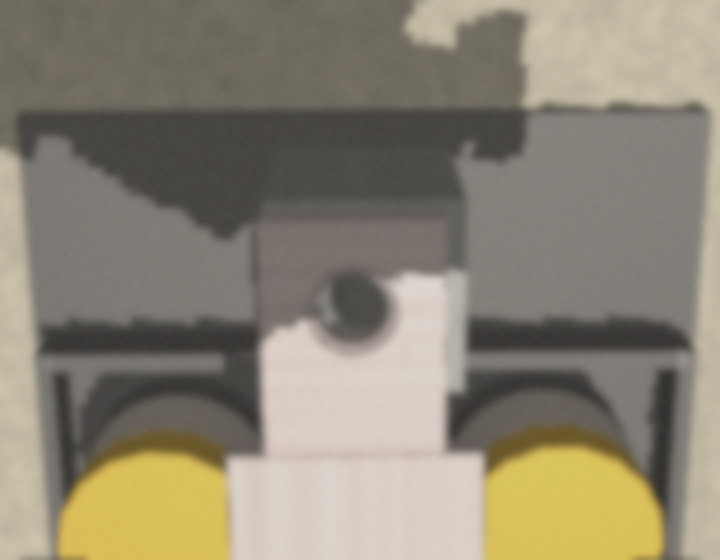

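The eye is at zoom (353,310) and the lug's right edge shows about 10 zoom px beyond symmetric, so the bar is about 2 mm past. That is inside tolerance, and the tapered pin will pull it true. Now the pin.

```bash
python3 -m jog '[[0,60,0,0,60],[5,120,0,0,60],[10,180,0,0,60],[20,240,0,0,60],[28,300,0,0,60]]'|head -2;python3 -m jog '[[0,2,0,0,60],[0,2,0,0,60]]'|head -2
python3 - <<'E'
from h import *
d=np.load('w9.npz');w={k:d[k] for k in d.files};w={k:(v if v.ndim else float(v)) for k,v in w.items()}
print('eye',pt(w,319.3,189.5,.068)+[.004,.0005,0])
s=bot.sense();print(s['tcp_pos'])
c=shot('wrist','w10.png')
for b in blobs(c,(0,0,0),(180,255,60),200): print(b[0],b[1])
cv2.imwrite('pics/w10z.png',cv2.resize(cv2.imread('pics/w10.png')[110:290,200:440],None,fx=3,fy=3,interpolation=cv2.INTER_CUBIC))
E
```

```text
time_s: 32.28
tcp_pos: [0.44, 0.0652, 0.2522]
time_s: 32.52
tcp_pos: [0.4391, 0.0648, 0.2519]
eye [ 0.41388628 -0.23942936  0.068     ]
[0.43913861 0.06484574 0.25194062]
[519.1 124.5] [ 501  102   47   51 1180]
[ 90.7 220.8] [  65  132   52  188 1896]
[327.4 162. ] [303 148  49  38 579]
[326.3 200. ] [ 312  179   31   42 1023]
[  4.7 221.1] [  0 207  14  31 273]
[ 22.2 216.1] [ 13 209  20  17 226]
[ 70.6 219.9] [ 51 211  33  35 206]
[319.9 354.8] [   36   253   568   147 33204]
[ 26.2 295.8] [ 11 270  29  52 699]
[ 58.3 303. ] [  34  275   68   45 1020]
```

View pics/w10z.png

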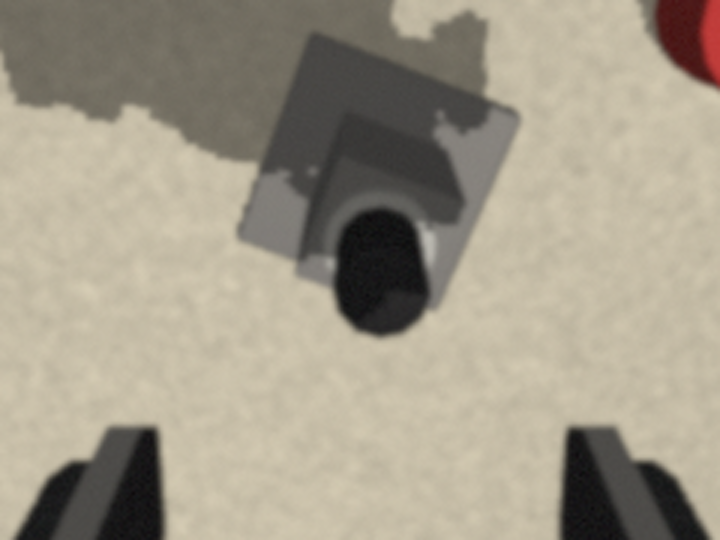

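Picture: the pin is upright in its stand, with its knob-top centre at full-res (327,206.7) and nothing else near the jaws.

```bash
python3 - <<'E'
from h import *
c=shot('wrist');p=pt(c,327,206.7,.11);print(p,p+[.004,.0005,0], pt(c,320.5,202,.11), bot.sense()['tcp_pos'])
E
```

```text
[0.43606496 0.06689468 0.11      ] [0.44006496 0.06739468 0.11      ] [0.43325479 0.06233176 0.11      ] [0.43880637 0.06354981 0.25209448]
```

```bash
python3 -m jog '[[1,3,-40,0,60],[1,3,-80,0,60],[1,3,-100,0,60],[1,3,-100,0,60]]' 50|head -4; python3 -m jog '[[0,0,0,0,14],[0,0,0,0,14],[0,0,0,0,14],[0,0,0,0,14],[0,0,0,0,14]]' 50; python3 -m jog '[[0,0,20,0,14],[0,0,45,0,14],[0,0,75,0,14],[0,0,95,0,14],[0,0,95,0,14]]'
```

```text
time_s: 33.12
tcp_pos: [0.4388, 0.0659, 0.1513]
tool_rot: [0.155, -3.134, 0.0]
force: [0.8, -0.6, 0.3]
time_s: 33.75
tcp_pos: [0.4402, 0.0677, 0.1537]
tool_rot: [-0.159, 3.135, 0.001]
force: [-0.2, 2.7, 5.5]
opening: 0.0205
gripper_force: 48.9
time_s: 34.38
tcp_pos: [0.4401, 0.0673, 0.2488]
tool_rot: [-0.159, 3.134, -0.0]
force: [-0.2, -0.7, -1.6]
opening: 0.0205
gripper_force: 49.6
```

```bash
python3 -m jog '[[0,-50,0,0,14],[-5,-110,0,0,14],[-10,-170,0,0,14],[-15,-230,0,0,14],[-22,-285,0,0,14]]'|head -2;python3 -m jog '[[-5,-20,0,0,14],[-5,-20,0,0,14],[-5,-20,0,0,14],[-5,-20,0,0,14]]'
```

```text
time_s: 35.0
tcp_pos: [0.4166, -0.2195, 0.2463]
time_s: 35.5
tcp_pos: [0.4126, -0.2367, 0.2472]
tool_rot: [0.161, -3.137, -0.001]
force: [0.5, -0.7, -1.5]
opening: 0.0209
gripper_force: 49.7
```

```bash
python3 -m jog '[[0,0,-15,0,14],[0,0,-28,0,14],[0,0,-36,0,14],[0,0,-40,0,14],[0,0,-40,0,14]]';python3 -m jog '[[0,0,-2,0,14],[0,0,-4,0,14],[0,0,-6,0,14],[0,0,-8,0,14],[0,0,-8,0,14]]'
```

```text
time_s: 36.12
tcp_pos: [0.4126, -0.2377, 0.2073]
tool_rot: [0.159, -3.137, -0.0]
force: [0.1, -0.1, -1.5]
opening: 0.0203
gripper_force: 49.7
time_s: 36.75
tcp_pos: [0.4126, -0.2378, 0.1993]
tool_rot: [-0.159, 3.138, -0.0]
force: [0.1, 0.6, -0.4]
opening: 0.0208
gripper_force: 49.7
```

```bash
python3 -m jog '[[0,0,-2,0,14],[0,0,-4,0,14],[0,0,-6,0,14],[0,0,-8,0,14],[0,0,-8,0,14]]';python3 -m jog '[[0,0,-2,0,14],[0,0,-4,0,14],[0,0,-6,0,14],[0,0,-6,0,14]]'
```

```text
time_s: 37.38
tcp_pos: [0.4125, -0.2377, 0.1912]
tool_rot: [0.159, -3.137, -0.0]
force: [0.7, -0.4, -1.2]
opening: 0.0205
gripper_force: 49.6
time_s: 37.88
tcp_pos: [0.4125, -0.2377, 0.1852]
tool_rot: [0.159, -3.137, -0.0]
force: [-0.4, -0.8, -3.0]
opening: 0.0208
gripper_force: 49.6
```

```bash
python3 -m jog '[[0,0,-6,0,14],[0,0,-12,0,14],[0,0,-18,0,14],[0,0,-22,0,14],[0,0,-22,0,14]]';python3 -m jog '[[0,0,-3,0,14],[0,0,-6,0,14],[0,0,-8,0,14],[0,0,-10,0,14],[0,0,-10,0,14]]'
```

```text
time_s: 38.5
tcp_pos: [0.4124, -0.2377, 0.163]
tool_rot: [0.159, -3.137, -0.001]
force: [-0.2, -0.0, -0.8]
opening: 0.0207
gripper_force: 49.6
time_s: 39.12
tcp_pos: [0.4124, -0.2376, 0.1533]
tool_rot: [0.159, -3.137, -0.0]
force: [0.6, 1.0, -1.7]
opening: 0.0208
gripper_force: 49.6
```

```bash
python3 -m jog '[[0,0,-1,0,14],[0,0,-2,0,14],[0,0,-2,0,14]]';python3 -m jog '[[0,0,-1,0,14],[0,0,-1,0,14]]' | grep -E "tcp|force"
```

```text
time_s: 39.5
tcp_pos: [0.4125, -0.2378, 0.1517]
tool_rot: [-0.159, 3.137, -0.0]
force: [-0.3, -0.2, 2.0]
opening: 0.0205
gripper_force: 50.2
tcp_pos: [0.4126, -0.2378, 0.1516]
force: [-3.1, 1.1, 9.5]
gripper_force: 51.1
```

The collar has met the bar (9.5 N, no further travel). I'll release, retreat and verify by measurement.

```bash
python3 -m jog '[[0,0,0,0,45],[0,0,0,0,45],[0,0,0,0,45]]' | grep opening;python3 -m jog '[[0,0,30,0,45],[0,0,70,0,60],[0,0,110,0,60],[-20,60,120,0,60],[-40,120,120,0,60]]'|head -4;python3 -m jog '[[0,50,0,0,60],[0,110,0,0,60],[0,170,0,0,60],[0,230,0,0,60]]'|head -4;python3 -m jog '[[0,0,0,0,60],[0,0,0,0,60]]'|head -4
python3 - <<'E'
from h import *
C=np.array([.532,-.225,0]);a=np.radians(6);ex=np.array([np.cos(a),np.sin(a),0]);ey=np.array([-ex[1],ex[0],0])
c=shot('top','t11.png')
for b in blobs(c,(15,110,60),(35,255,255)):
    p=pt(c,*b[0],.054);print('cap',b[0],b[1][2:],p.round(4))
for b in blobs(c,(0,0,0),(180,255,45),10):
    if 340<b[0][0]<440 and 180<b[0][1]<300: print('dark',b[0],b[1],pt(c,*b[0],.108).round(4),pt(c,*b[0],.105).round(4))
print('expect knob px',px(c,[.412,-.238,.108]),'handle',px(c,[.522,-.2262,.11]))
E
```

```text
opening: 0.0446
time_s: 40.75
tcp_pos: [0.3732, -0.1191, 0.2712]
tool_rot: [-0.155, 3.135, -0.001]
force: [0.8, 1.3, -0.3]
time_s: 41.25
tcp_pos: [0.3729, 0.112, 0.2706]
tool_rot: [-0.159, 3.137, 0.0]
force: [1.9, 0.3, 0.1]
time_s: 41.5
tcp_pos: [0.373, 0.11, 0.2702]
tool_rot: [0.161, -3.137, 0.001]
force: [0.2, 0.5, 0.1]
cap [610.3 123.7] [  45  122 1249] [ 0.8033 -0.8911  0.054 ]
cap [411.7 219.3] [ 14  18 191] [ 0.537  -0.2711  0.054 ]
cap [379.5 223.2] [ 15  17 211] [ 0.529  -0.1805  0.054 ]
cap [415.2 241.5] [ 14  17 189] [ 0.4747 -0.2782  0.054 ]
cap [382.9 246.3] [ 16  17 215] [ 0.4643 -0.1875  0.054 ]
cap [ 87.9 385.6] [  77   25 1241] [0.0798 0.6731 0.054 ]
dark [397.6 223.7] [395 222   6   5  18] [ 0.5223 -0.2244  0.108 ] [ 0.5225 -0.2248  0.105 ]
dark [403.5 264.7] [401 262   6   6  30] [ 0.4123 -0.2358  0.108 ] [ 0.4123 -0.2362  0.105 ]
expect knob px [404.33395107 264.78864049] handle [398.34721421 223.74901074]
```

Four caps are in their wells, the knob is upright on the lug and the arm is clear. Handing in.

```bash
python3 -c "
from plant import bot
print(bot.hand_in())"
```

```text
the job is handed in; nothing more can be done
None
```

I handed the job in: all four pots found are upright in wells, the bar is swung in over the lug, the pin is pushed home to its collar and released, and no bystander was touched as far as I could tell; the hand-in returned no verdict.

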